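# Clamp the open storage jar shut

## Robot

A 6-joint arm with a two-finger parallel gripper is mounted at the origin on the work surface. World frame = base frame: x ahead of the robot, y to its left, z up, the work surface at z = 0. Lengths are in m, angles in degrees, forces in N, time in s.
With the tool pointing down it reaches from about 0.4 to 0.825 m from the base axis. Payload 7 kg.
Tool frame: the origin (TCP) lies midway between the tips of the shut fingers; the grasp point (between the pads) lies 19 mm behind it; z points along the fingers, y is the line along which they close (so a half turn about z gives the same grasp; the last joint's range is limited). The gripper opens to 88 mm and grips with 3 to 60 N. Pads are 19 mm wide; open, the fingers measure 130 mm over their backs; the gripper's body (78 mm by 193 mm) begins 47 mm behind the grasp point.
Start: joints at [81.595, 20.546, 0.682, 0, -70.136, -16.507], TCP at [0.284, 0.612, 0.227] pointing down, gripper open.
Joint ranges: [-176.03, 176.03], [-82.01, 121.73], [-58.28, 71.71], [-173.87, 95.51], [-174.79, -0.11], [-173.66, 173.66]. Speed limits (degrees/s): [136.94, 136.94, 172.46, 180, 180, 180].

## Interface

Orientations are given as [roll, pitch, yaw] about the fixed x, y, z axes, in that order (R = Rz(yaw) Ry(pitch) Rx(roll)).
In Python, from plant import r, eyes, workorder gives the robot as it stands.
- The arm moves only by the tool step_arm, never from a script. Its argument "plan" is a list of rows, each a list of 5 numbers: the shift along the tool's x, y, z each as a share of 25 cm, from -1 to 1, then the turn about the tool's z as a share of 60 degrees, from -1 to 1, then the finger opening in mm, from 0 to 87.6. In form: [[x, y, z, turn, jaw], ...]. A call has 1 to 12 rows; each row is the pose to reach, as a shift and turn from the pose commanded when the call began, along the tool's axes at that moment; what a row does not reach only later rows make up. A row lasts 1/12 s, in which the tool goes at most 41.7 mm and 7.16 degrees, less where a joint would pass 70% of its speed; a pose out of reach is approached as far as the arm can. A call with a number of a shift or a turn outside -1 to 1 is refused whole. A call with a gripper value outside its range is refused whole. The fingers move at their own pace and stop on an object; "newtons" is the grip in N (left out, the last holds). Time passes only in rows, so rows that repeat a pose let the fingers close. It gives the time, the measured TCP pose, the force, the opening and the grip force at its end, in the units of the state.
- r.get_state(): the state, without advancing time (a new reading comes with each control period).
- eyes.capture(name): name is "scene" or "top" or "wrist"; returns the picture (420x560x3 uint8, red, green, blue); there is no depth.
- eyes.camera_model(name): a dict with "fov_y" (degrees; the focal length in pixels is half the picture's height over the tangent of half this angle, whatever the lens; pixels are square), "cx", "cy" (the principal point, pixels), "world_to_cam" (4x4, takes a point from world to camera coordinates); the wrist camera has in their place "hand_eye" (4x4, takes a point from camera to tool coordinates, whose origin is the TCP and whose axes are the flange's). Camera axes: x right, y up, looking along -z (the intrinsics and any distortion apply to the point x, -y, -z); pixel columns grow to the right and rows downward; lengths in m; the calibration is good to about 2 mm. The wrist camera is an equidistant fisheye: a pixel r from the principal point sees the ray r / f radians off the axis. A picture is of the moment at which its call begins: read the wrist's pose just before it. camera_model takes no time and is no camera call.
- workorder.close_job(): hands the job in; it is judged then, once.
The state is a dict: "time_s": time; "joints": joint angles; "qd": joint speeds; "joint_torque": joint torques, N m; "tcp_pos": TCP position; "eef_rot": TCP orientation; "contact_force": force on the tool from outside, world axes, zero at the start; "moment": the same for the moment, N m; "gripper_width": finger opening in m; "gripper_force": force on a finger pad.
Only numpy, scipy, OpenCV 4.12 (cv2) and the standard library are available. Lean on these libraries where they do the work, as an engineer would, in place of code of your own. Each camera call takes 0.05 s, during which the arm holds its last target. There are 200 camera calls.

## Task

One of the two glass clip-top jars stands open: push its lid down with the fingertips until it is fully shut, then push its red clamp lever down past centre so that it snaps over into the clamped position. The jar is only to be pressed, not picked up, tipped or shoved out of its place. Leave the clamped jar and everything else on the block where they are, and finish with the hand clear.

Things in the scene. Friction and masses are not known exactly. Their poses are not given: they have to be found in the camera images.
- jar: The OPEN jar: squat clear glass clip-top jar, 110 mm in diameter, 114 mm tall with its lid shut, 1.3 kg in all, standing loose on the block. Origin at the centre of its underside; z up; its front, where the clamp lever is, faces its own -x; the lid's hinge is at the back (+x side, 56 mm from the axis, 104 mm up).
- jar_lid (a joint): Opening angle of the open jar's glass lid (108 mm disc with an orange seal), rad: 0 = lying shut on the rim, grows as the front edge rises; a stiff hinge keeps it where it is left. Starts at 0.35 to 0.75. Pressing down on the lid's front half with a newton or two lowers it; at 0 it rests on the rim.
- lid_press (a point): Point on the upper face of the jar's lid, 78 mm from the hinge (22 mm in front of the jar's axis when shut), moves with the lid. 114 mm above the block when shut.
- jar_lever (a joint): Angle of the open jar's clamp lever, rad: 0 = open (slants up and outward, 49 degrees above level), 2.1 = clamped (hangs down along the jar's front, 72 degrees below level). A spring drives it to the nearer stop; dead centre is 1.05 (11 degrees below level). About 4 to 6 N straight down on the tab starts it, less towards centre; past it, it snaps by itself. A thin wire loop swings with it.
- lever_tab (a point): Centre of the lever's red plastic thumb tab (30 mm along the lever, 44 wide, 5 thick), 47 mm from the pivot; the lever ends 62 mm from it. The pivot lies along the jar's y, 60 mm in front of the jar's axis, 86 mm up. Open, the tab's centre is 91 mm in front of the axis and 121 mm above the block, the lever's end 101 mm in front and 133 mm up.
- shut_jar: A twin of the jar, already shut and clamped (red tab hanging down its front). Leave alone. 110 mm diameter, 114 mm tall, loose. Origin: centre of its underside; front faces its -x.
- bowl: Steel mixing bowl, 210 mm across, 75 mm high, with a blue plastic clip on its rim (top at 89 mm). Origin: centre of its underside. Bystander.
- plate: Lower (green) of two stacked melamine plates, 190 mm across. Origin: centre of its underside. Bystander.
- plate_top: Upper (yellow) plate of the stack, 140 mm across. Origin: centre of its underside. Bystander.
- mug: Blue ceramic mug, 80 mm across, 85 mm high. Origin: centre of its underside. Bystander.
- spoon: White ceramic spoon, 190 mm long, lying along its own x on the block. Bystander.
- pin: Thin birch rolling pin, 360 mm long, 32 mm thick, lying along its own x on the block; origin under its middle. Bystander.
There are look-alikes about, which are no part of the job. Leave any pink look-alike of the jar alone.

How it is judged:
By the outcome, as a careful person would: the job done as asked, in the order asked, and still so for the second after the job is handed in, with the robot touching nothing.
It also fails if it takes over 38 s, if anything falls off the work surface, if the arm or the gripper's body presses on something with over 40 N, if the wrist force passes 120 N, or if a joint passes its speed limit or range.

## Working session

There is one attempt and no reset: what is moved stays moved. The work goes in short steps, Python scripts to look and compute and a tool call to move; the robot and the scene stay as the last step left them, time stands still between calls to the robot, and variables do not carry over. Pictures are saved under pics/ and viewed, at most 10 in all, crops included, and the job is handed in when it is done.

Besides the shell and the picture viewer there is one more tool, called after ">>>" in YAML: its name, and indented under it one key for each argument. step_arm: Moves the arm, as the interface text tells. Its arguments: {"type":"object","properties":{"plan":{"type":"array"},"newtons":{"type":"number"}},"required":["plan"]}

```bash
mkdir -p pics
python3 - <<'E'
from plant import r,eyes
import cv2
for n in("scene","top"):
    cv2.imwrite(f"pics/{n}0.png",eyes.capture(n)[:,:,::-1]); print(eyes.camera_model(n))
s=r.get_state();print(s["tcp_pos"],s["eef_rot"],s["time_s"])
E
```

```text
{'fov_y': 45.80473132695802, 'cx': 280.4558263300366, 'cy': 210.21297422750973, 'world_to_cam': array([[ 0.64890789,  0.7606953 ,  0.01616185, -0.32072793],
       [-0.57133833,  0.47312981,  0.67061218,  0.18249402],
       [ 0.50248488, -0.44439942,  0.74163205, -1.65458919],
       [ 0.        ,  0.        ,  0.        ,  1.        ]])}
{'fov_y': 50.9661077297477, 'cx': 283.5474580530181, 'cy': 205.26336431276377, 'world_to_cam': array([[ 0.01261308, -0.99981075, -0.01481118,  0.0244315 ],
       [ 0.9983241 ,  0.0117549 ,  0.05666409, -0.47627194],
       [-0.05647926, -0.01550107,  0.99828343, -1.37109584],
       [ 0.        ,  0.        ,  0.        ,  1.        ]])}
[0.28415412 0.61179369 0.22570308] [ 1.79913972e+02 -7.21054480e-03 -2.49178246e+01] 0.1
```

View pics/scene0.png

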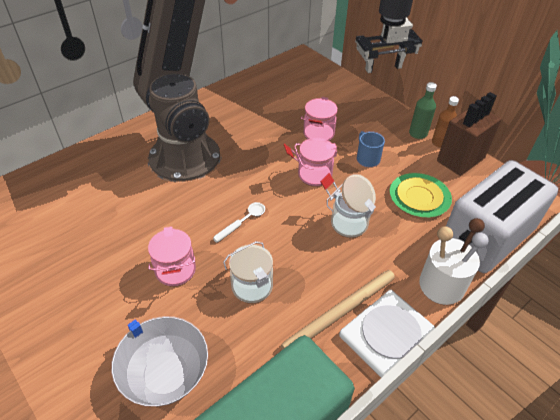

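View pics/top0.png

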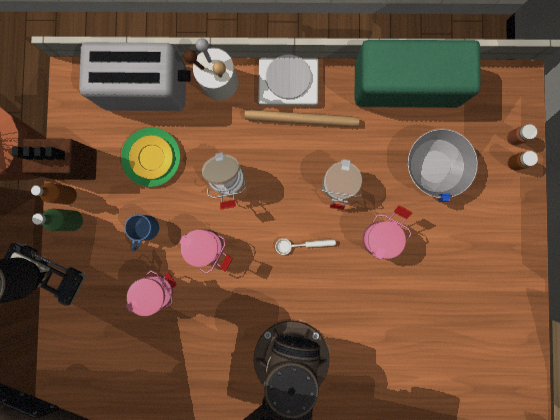

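The top view shows two clear jars. The one at (223,175), scene (350,205), has its lid raised and its red lever up. The one at (343,185), scene (250,272), is shut. There are three pink look-alikes at (201,248), (149,297) and (385,240). The open clear jar fits the description, so I'll confirm it in an enlarged crop.

Run:
```python
import cv2,numpy as np
a=cv2.imread("pics/scene0.png")[160:250,300:400];b=cv2.imread("pics/top0.png")[140:230,180:280]
f=lambda i:cv2.resize(i,(400,360),interpolation=cv2.INTER_CUBIC)
cv2.imwrite("pics/crop1.png",np.hstack([f(a),f(b)]))
```

```text
(no output)
```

View pics/crop1.png

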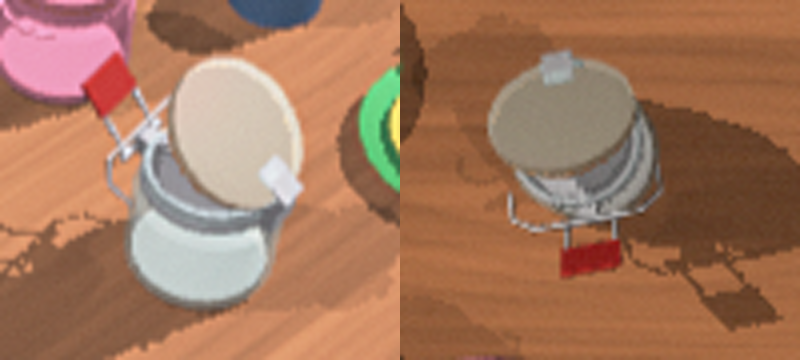

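```bash
cat > h.py <<'E'
import numpy as np
from plant import eyes
H,W=420,560
def proj(n,P):
    m=eyes.camera_model(n);T=np.array(m["world_to_cam"]);f=H/2/np.tan(np.radians(m["fov_y"]/2))
    c=np.atleast_2d(P)@T[:3,:3].T+T[:3,3]
    return np.c_[m["cx"]+f*c[:,0]/-c[:,2],m["cy"]-f*c[:,1]/-c[:,2]]
def jar(p,Q):
    x,y,z,a=p;c,s=np.cos(a),np.sin(a)
    return np.asarray(Q)@np.array([[c,s,0],[-s,c,0],[0,0,1]])+[x,y,z]
E
cat > fit.py <<'E'
from h import *
from scipy.optimize import least_squares
e=np.radians(49)
L=lambda d,y:[-.060-d*np.cos(e)-.0025*np.sin(e)*0,y,.086+d*np.sin(e)]
Q=[L(.062,-.022),L(.062,.022),L(.032,.022),L(.032,-.022)]  # front right.. 
S=lambda l:np.array(l)/4-.375+[300,160]
T=lambda l:(np.array(l)-[400,0])/4-.375+[180,140]
# base ellipse extremes left/right at scene (glass side silhouettes), bottom
s=S([(84,86),(122,52),(136,88),(106,117)])
t=T([(564,277),(623,266),(620,239),(561,246)])
hs=S([(281,181)]);ht=T([(557,66)])
def res(p,o):
    q=Q if o else [Q[1],Q[0],Q[3],Q[2]]
    P=jar(p[:4],q);h=jar(p[:4],[[.060,0,p[4]]])
    return np.r_[(proj("scene",P)-s).ravel(),(proj("top",P)-t).ravel(),(proj("scene",h)-hs).ravel(),(proj("top",h)-ht).ravel()]
for o in(0,1):
  for a0 in(0,.3):
    r=least_squares(lambda p:res(p,o),[.46,.17,0,a0,.104],loss="soft_l1")
    print(o,r.cost,r.x.round(4),np.degrees(r.x[3]).round(1),res(r.x,o).round(1))
E
python3 fit.py
```

```text
0 63.18568729334701 [0.5575 0.2075 0.0216 0.2221 0.0953] 12.7 [  7.3 -14.9 -10.9   2.1  -9.2   2.    6.9 -13.9  -0.3   0.4   0.1  -0.1
   0.5   0.4   0.3   1.9   1.7   0.5  -0.1  -1.3]
0 63.1856872934276 [0.5575 0.2075 0.0216 0.2221 0.0953] 12.7 [  7.3 -14.9 -10.9   2.1  -9.2   2.    6.9 -13.9  -0.3   0.4   0.1  -0.1
   0.5   0.4   0.3   1.9   1.7   0.5  -0.1  -1.3]
1 65.055086117429 [ 0.5575  0.2107 -0.0106  0.1358  0.1299] 7.8 [ -0.1  -0.6  -0.1   0.    1.1  -0.1  -0.9   0.6  12.3  -1.1 -17.5   3.5
 -16.3   4.1  13.3   0.5   1.7   0.3   0.3  -1.7]
1 65.05508611762733 [ 0.5575  0.2107 -0.0106  0.1358  0.1299] 7.8 [ -0.1  -0.6  -0.1   0.    1.1  -0.1  -0.9   0.6  12.3  -1.1 -17.5   3.5
 -16.3   4.1  13.3   0.5   1.7   0.3   0.3  -1.7]
```

```bash
sed -i 's/^t=.*/t=T([(623,266),(564,277),(561,246),(620,239)])/' fit.py; python3 fit.py | tail -2
python3 - <<'E'
from plant import eyes
print(eyes.camera_model("wrist"))
E
```

```text
1 6.2563844869888285 [ 0.5605  0.2087 -0.0037  0.1841  0.1242] 10.5 [-0.5 -0.3 -1.  -0.1  0.4 -0.3 -1.   0.8 -0.4 -0.1 -0.7 -0.3  0.2  1.3
  0.2  0.5  2.6  0.5  0.  -2.7]
{'fov_y': 65.70646984690485, 'cx': 277.51708973744036, 'cy': 207.20361659760735, 'hand_eye': array([[ 4.49687863e-04,  9.52101148e-01,  3.05782931e-01,
         8.34040884e-02],
       [ 9.99999326e-01, -1.00862812e-04, -1.15655887e-03,
         8.48721783e-04],
       [-1.07031890e-03,  3.05783245e-01, -9.52100552e-01,
        -1.57924001e-01],
       [ 0.00000000e+00,  0.00000000e+00,  0.00000000e+00,
         1.00000000e+00]])}
```

The crop confirms it: the lid is raised and the lever is up at about (228,204) in the top view. The fit puts the jar at (0.560, 0.209), front facing -x, with a yaw of 10.5°. I'll move above it in two legs.

>>> step_arm:
  plan:
    - [0.84, 0.5, -0.12, -0.59, 0]
    - [0.84, 0.5, -0.12, -0.59, 0]
    - [0.84, 0.5, -0.12, -0.59, 0]
    - [0.84, 0.5, -0.12, -0.59, 0]
    - [0.84, 0.5, -0.12, -0.59, 0]
    - [0.84, 0.5, -0.12, -0.59, 0]
    - [0.84, 0.5, -0.12, -0.59, 0]
    - [0.84, 0.5, -0.12, -0.59, 0]
    - [0.84, 0.5, -0.12, -0.59, 0]

```text
time_s: 0.85
tcp_pos: [0.4222, 0.4101, 0.2564]
eef_rot: [-180.0, 0.0, 10.4]
contact_force: [0.6, 0.6, 0.8]
gripper_width: 0.033
gripper_force: 0.0
```

>>> step_arm:
  plan:
    - [0.15, 0.89, 0, 0, 0]
    - [0.15, 0.89, 0, 0, 0]
    - [0.15, 0.89, 0, 0, 0]
    - [0.15, 0.89, 0, 0, 0]
    - [0.15, 0.89, 0, 0, 0]
    - [0.15, 0.89, 0, 0, 0]
    - [0.15, 0.89, 0, 0, 0]
    - [0.15, 0.89, 0, 0, 0]

```text
time_s: 1.52
tcp_pos: [0.4995, 0.1985, 0.2562]
eef_rot: [180.0, 0.0, 10.4]
contact_force: [-0.4, 0.5, 0.0]
gripper_width: 0.0006
gripper_force: 0.0
```

```bash
cat >> h.py <<'E'
from scipy.spatial.transform import Rotation as Ro
def wproj(st,P):
    m=eyes.camera_model("wrist");f=H/2/np.tan(np.radians(m["fov_y"]/2));E=np.array(m["hand_eye"])
    R=Ro.from_euler("xyz",st["eef_rot"],degrees=True).as_matrix()
    q=(np.atleast_2d(P)-st["tcp_pos"])@R; c=(q-E[:3,3])@E[:3,:3]
    x,y,z=c[:,0],-c[:,1],-c[:,2];rr=np.hypot(x,y);k=f*np.arctan2(rr,z)/rr
    return np.c_[m["cx"]+k*x,m["cy"]+k*y]
E
cat > wp.py <<'E'
import sys,cv2
from h import *
from plant import r
st=r.get_state();im=eyes.capture("wrist")[:,:,::-1].copy()
cv2.imwrite("pics/raw_"+sys.argv[1],im)
p=(.5605,.2087,0,.184)
e=np.radians(49);L=lambda d,y:[-.060-d*np.cos(e),y,.086+d*np.sin(e)]
P=[L(.062,-.022),L(.062,.022),L(.032,.022),L(.032,-.022),[0.056,0,.104],[-.052,0,.104]]
for u in wproj(st,jar(p,P)): cv2.circle(im,tuple(int(v) for v in u.round()),2,(0,255,0),-1)
cv2.imwrite("pics/"+sys.argv[1],im);print(st["tcp_pos"],st["contact_force"])
E
python3 wp.py w1.png
```

```text
[0.49950877 0.19851971 0.25615389] [-0.38903075  0.54375702  0.01433554]
```

View pics/w1.png

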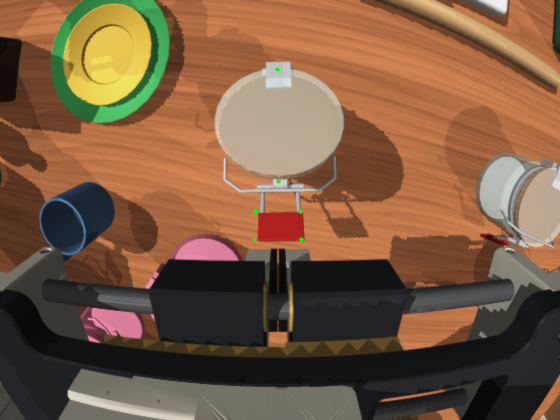

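The wrist view matches the fit to about 2 px: tab at (281,227), hinge at (278,70), lid front at about (280,180). Next I'll press the lid.

>>> step_arm:
  plan:
    - [0.22, 0.005, 0, 0, 0]
    - [0.22, 0.005, 0.1, 0, 0]
    - [0.22, 0.005, 0.22, 0, 0]
    - [0.22, 0.005, 0.3, 0, 0]
    - [0.22, 0.005, 0.33, 0, 0]
    - [0.22, 0.005, 0.36, 0, 0]
    - [0.22, 0.005, 0.39, 0, 0]
    - [0.22, 0.005, 0.42, 0, 0]
    - [0.22, 0.005, 0.45, 0, 0]
    - [0.22, 0.005, 0.45, 0, 0]

```text
time_s: 2.4
tcp_pos: [0.5534, 0.2072, 0.1432]
eef_rot: [-180.0, 0.0, 10.5]
contact_force: [-0.8, 0.3, 0.2]
gripper_width: 0.0004
gripper_force: 0.0
```

>>> step_arm:
  plan:
    - [0, 0, -0.08, 0, 0]
    - [-0.07, 0, -0.08, 0, 0]
    - [-0.07, 0, -0.04, 0, 0]
    - [-0.07, 0, 0, 0, 0]
    - [-0.07, 0, 0.03, 0, 0]
    - [-0.07, 0, 0.06, 0, 0]
    - [-0.07, 0, 0.08, 0, 0]
    - [-0.07, 0, 0.1, 0, 0]
    - [-0.07, 0, 0.11, 0, 0]
    - [-0.07, 0, 0.116, 0, 0]

```text
time_s: 3.23
tcp_pos: [0.5365, 0.2038, 0.1144]
eef_rot: [180.0, 0.1, 10.5]
contact_force: [-0.6, -0.5, 1.3]
gripper_width: 0.0005
gripper_force: 0.9
```

>>> step_arm:
  plan:
    - [0, 0, 0.004, 0, 0]
    - [0, 0, 0.008, 0, 0]
    - [0, 0, 0.012, 0, 0]
    - [0, 0, 0.012, 0, 0]

```text
time_s: 3.57
tcp_pos: [0.5366, 0.2038, 0.1141]
eef_rot: [180.0, -0.0, 10.5]
contact_force: [-7.5, -1.6, 16.1]
gripper_width: 0.0004
gripper_force: 8.0
```

>>> step_arm:
  plan:
    - [0, 0, -0.1, 0, 0]
    - [0, 0, -0.26, 0, 0]
    - [-0.15, 0, -0.36, 0, 0]
    - [-0.3, 0, -0.36, 0, 0]
    - [-0.3, 0, -0.36, 0, 0]
    - [-0.3, 0, -0.36, 0, 0]

```text
time_s: 4.07
tcp_pos: [0.4619, 0.1903, 0.2035]
eef_rot: [-179.9, -0.2, 10.6]
contact_force: [0.0, 0.6, -0.1]
gripper_width: 0.0005
gripper_force: 0.0
```

```bash
python3 wp.py w2.png
```

```text
[0.46191255 0.19028825 0.20354858] [ 0.03309104  0.59470771 -0.14864177]
```

View pics/w2.png

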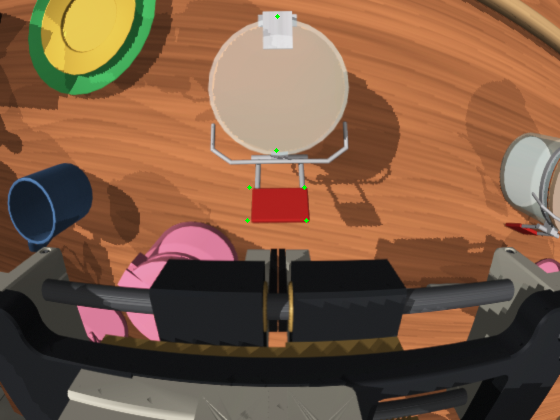

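The lid is now shut: it looks round, centred at about (279,88). The jar hasn't moved, and the tab is at (280,205). Next I'll press the lever.

>>> step_arm:
  plan:
    - [0.014, 0, 0.12, 0, 0]
    - [0.014, 0, 0.24, 0, 0]
    - [0.014, 0, 0.28, 0, 0]
    - [0.014, 0, 0.31, 0, 0]
    - [0.014, 0, 0.34, 0, 0]
    - [0.014, 0, 0.37, 0, 0]
    - [0.014, 0, 0.4, 0, 0]

```text
time_s: 4.7
tcp_pos: [0.4674, 0.1913, 0.102]
eef_rot: [180.0, -0.0, 10.5]
contact_force: [-2.3, -0.6, 4.8]
gripper_width: 0.0007
gripper_force: 2.1
```

>>> step_arm:
  plan:
    - [0, 0, 0.03, 0, 0]
    - [0, 0, 0.06, 0, 0]
    - [0, 0, 0.09, 0, 0]
    - [0, 0, 0.115, 0, 0]
    - [0, 0, 0.13, 0, 0]
    - [0, 0, 0.13, 0, 0]

```text
time_s: 5.2
tcp_pos: [0.4659, 0.1905, 0.0684]
eef_rot: [179.9, 0.1, 10.5]
contact_force: [0.0, -0.8, -0.2]
gripper_width: 0.0004
gripper_force: 0.0
```

>>> step_arm:
  plan:
    - [-0.02, 0, -0.1, 0, 0]
    - [-0.02, 0, -0.25, 0, 0]
    - [-0.02, 0, -0.4, 0, 0]
    - [-0.02, 0, -0.55, 0, 0]
    - [-0.02, 0, -0.65, 0, 0]
    - [-0.02, 0, -0.65, 0, 0]
    - [-0.02, 0, -0.65, 0, 0]

```text
time_s: 5.78
tcp_pos: [0.462, 0.1907, 0.2341]
eef_rot: [-179.9, -0.2, 10.5]
contact_force: [0.1, -0.3, -1.1]
gripper_width: 0.0004
gripper_force: 0.0
```

```bash
python3 wp.py w3.png
python3 - <<'E'
from plant import eyes
import cv2,numpy as np
a=cv2.imread("pics/raw_w3.png")
b=eyes.capture("scene")[:,:,::-1][140:260,280:440]
cv2.imwrite("pics/c3.png",np.hstack([cv2.resize(a,(400,300)),cv2.resize(b,(400,300),interpolation=cv2.INTER_CUBIC)]))
E
```

```text
[0.46202363 0.19068826 0.23409312] [ 0.06941745 -0.33835163 -1.05628929]
```

View pics/c3.png

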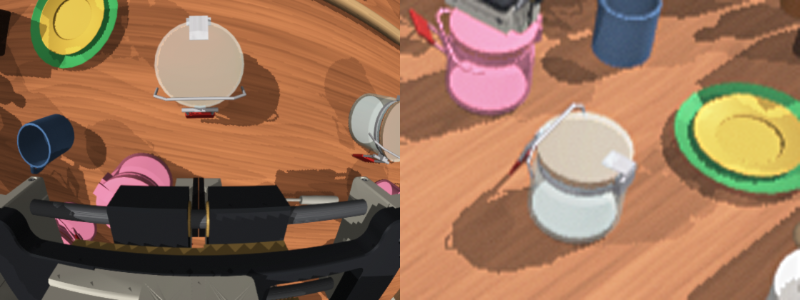

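The lid is flat, and the lever's tab hangs down the jar's front: (200,114) in the left panel, (517,165) in the right. The jar is in its place and the hand is clear above it.

```bash
python3 -c "
from plant import workorder
print(workorder.close_job())"
```

```text
the job is handed in; nothing more can be done
None
```

The open jar's lid is shut and its red lever is snapped into the clamped position; the jar stayed in its place, the hand finished clear above it, and the job was handed in at about 6 s on the robot's clock.

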